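# Lock the mirror carriage and hold the mirror on the orange marker

## Robot

A 6-joint arm with a two-finger parallel gripper is mounted at the origin on a cart in front of the work surface, level with it; the furniture and walls round the work are solid. World frame = base frame: x ahead of the robot, y to its left, z up, the work surface at z = 0. Lengths are in mm, angles in rad, forces in N, time in s.
With the tool pointing down it reaches from about 300 to 775 mm from the base axis. Payload 14.6 kg.
Tool frame: the origin (TCP) lies on the centre line of the jaws, within the pads' length; the fingertips stand 19 mm ahead of it and the grasp point (between the pads) is the TCP (bot.tip_reach is the distance from the TCP to the fingertips, in mm); z points along the fingers, y is the line along which they close (so a half turn about z gives the same grasp; the last joint's range is limited). The gripper opens to 85 mm and grips with 20 to 120 N. Pads are 22 mm wide; open, the fingers measure 114 mm over their backs; the gripper's body (76 mm by 85 mm) begins 54 mm behind the grasp point. The pads swing forward as they close: fully open they stand 13 mm farther back than shut.
Start: joints at [1.269, 0.3, 1.521, -0, 1.321, -0.067], TCP at [127.955, 534.899, 250.281] pointing down, gripper open.
Joint ranges: [-3.03, 3.03], [-0.79, 2.21], [0.23, 2.52], [-1.04, 4.18], [0, 3.07], [-2.55, 2.55]. Speed limits (rad/s): [2.22, 2.22, 2.57, 3.14, 3.14, 3.14].

## Interface

Orientations are given as a unit quaternion [w, x, y, z].
In Python, from rig import bot gives the robot as it stands. Calls block until the motion is done:
- bot.move_to(position, orientation): joint-space move of the TCP to a pose.
- bot.servo_line(position, attitude=None, speed=150, until_force=None): straight line of the TCP; attitude=None keeps the orientation; speed is the mean speed in mm/s. With until_force (N) it stops when the force on the tool has changed by that much, and returns True; else False.
- bot.move_joints(angles): joint-space move.
- bot.move_gripper(opening, grip_force=None): finger opening in mm; grip_force is the grip in N (None keeps the last); returns when the fingers have stopped.
- bot.dwell(seconds).
- bot.ik(position, orientation): joint angles nearest the present ones, or None.
- bot.read_state(): the state.
- bot.read_camera(name): name is "scene" or "top" or "wrist"; returns a dict with "image" (384x512x3 uint8, blue, green, red), "depth" (384x512 float32, mm along the optical axis (not along the pixel's ray), 0 where there is no reading), "fovy" (degrees; the focal length in pixels is half the picture's height over the tangent of half this angle, whatever the lens; pixels are square), "cx", "cy" (the principal point, pixels), "eye" and "attitude" of the camera in the world; the wrist camera has in their place "mount" (4x4, takes a point from camera to tool coordinates, whose origin is the TCP and whose axes are the flange's). Camera axes: x right, y down, z forward; pixel columns grow to the right and rows downward; lengths in mm; the calibration is good to about 2 mm. The wrist camera is an equidistant fisheye: a pixel r from the principal point sees the ray r / f radians off the axis. A picture is of the moment at which its call begins: read the wrist's pose just before it.
A pose or a line that the arm cannot do raises bot.MotionError and nothing moves.
- bot.finish_job(): hands the job in; it is judged then, once.
The state is a dict: "clock": time; "joint_positions": joint angles; "qvel": joint speeds; "effort": joint torques, N m; "ee_pos": TCP position; "tool_rot": TCP orientation; "ft_force": force on the tool from outside, world axes, zero at the start; "moment": the same for the moment, N m; "grip_width": finger opening in mm; "grip_force": force on a finger pad.
Only numpy, scipy, OpenCV 4.12 (cv2) and the standard library are available. Lean on these libraries where they do the work, as an engineer would, in place of code of your own. Each camera call takes 0.05 s, during which the arm holds its last target. There are 200 camera calls.

## Task

Push the loose red-handled locking pin fully down through the blue mirror carriage into the rail under it and let go of it, so that the carriage is locked in place. Then take the spring-loaded mirror by the yellow bar on its top and turn it until the camera's line of sight (the red line), reflected in the mirror, falls on the orange marker post, not the green one. Finish while still holding the mirror at that angle, and do not disturb the eyepiece, the canister or the filter slider standing about.

Things in the scene. Friction and masses are not known exactly. Their poses are not given: they have to be found in the camera images.
- rail: Fixed aluminium rail on the worktop, 60 x 330 x 20 mm (its y -140 to +190 mm). Origin on the worktop under the mirror's swivel axis; y along the rail from mirror to camera, z up, x toward the two marker posts. The grey camera (top 103 mm high) stands at y = +158 mm and looks along -y at the mirror, 85 mm above the worktop; a thin red line shows its line of sight
- pin_hole (a point): Centre of the mouth of the pin hole in the top of the blue carriage foot (70 mm wide), 32 mm above the worktop, 95 mm from the mirror's axis on the side away from the camera. Round vertical hole 12.5 mm wide with a 2 mm chamfer, through the 12 mm foot and on through the 20 mm rail beneath
- carriage (a joint): Slide of the carriage along the rail's y, m, -0.04 to 0.04; at 0 (the start) its hole is in line with the rail's hole. Moves if pushed with more than 5 N until the pin locks it
- pin: Loose steel locking pin, 60 g, 64 mm long, upright in its holder. Origin at the centre of the lower tip, z up the pin. Shank 10 mm diameter, 28 mm long, tapered tip; flange 18 mm diameter (28 to 32 mm up); red plastic handle 13 mm diameter (32 to 64 mm up), to be gripped from above. Seated, the flange lies on the carriage and the tip is 4 mm above the worktop
- pin_holder: Fixed wooden block 50 x 50 x 30 mm, origin at the centre of its underside; the pin stands in the blind hole (13 mm wide, 26 mm deep) in the middle of its top, tip 4 mm above the worktop
- mirror (a joint): Turn of the mirror about its vertical axis, rad, 0 to 1.1; grows clockwise seen from above (its normal swings from the camera toward the rail's +x). A spring of 0.12 N m/rad returns it to 0 when let go. At 0 the mirror normal points 10 degrees clockwise of the rail's +y
- grip_bar (a point): Centre of the yellow grip bar on top of the mirror, on the swivel axis, 133 mm above the worktop. Bar 14 mm thick (along x, the mirror's normal), 40 mm long (along y, in the mirror plane), 26 mm high (120 to 146 mm above the worktop). z up. The round mirror below is 54 mm wide over its frame, 8 mm thick, its centre 85 mm above the worktop
- sight_line (a point): Point on the mirror's swivel axis, 85 mm above the worktop; its x axis points along the camera's line of sight after reflection (level; at mirror joint 0 it points 20 degrees clockwise of the rail's +y, and it turns clockwise twice as far as the mirror). z up. Its first 155 mm are shown as a thin red line
- orange_mark (a point): Centre of the orange drum (24 mm diameter, 36 mm high) on the orange marker post, 85 mm above the worktop. The post is fixed, foot 44 mm diameter, top 106 mm high. The line of sight must fall on this drum
- green_mark (a point): Centre of the green drum on the other, otherwise equal, fixed marker post; not the one wanted
- eyepiece: Black spare eyepiece standing on its end, 34 mm diameter, 42 mm high, origin at the centre of its underside; leave alone
- canister: Black canister, 38 mm diameter, 60 mm high, origin at the centre of its underside; leave alone
- filter: Flat black filter slider with a blue disc, 70 x 40 x 7 mm, origin at the centre of its underside; leave alone

How it is judged:
By the outcome, as a careful person would: the job done as asked, in the order asked, and still so for the second after the job is handed in, while the arm keeps its last pose, push and grip.
It also fails if it takes over 45 s, if anything falls off the work surface, if the arm or the gripper's body presses on something with over 40 N, if the wrist force passes 120 N, or if a joint passes its speed limit or range.

## Working session

There is one attempt and no reset: what is moved stays moved. The work goes in short steps, each a Python script; the robot and the scene stay as the last script left them, time stands still between calls to the robot, and variables do not carry over. Pictures are saved under pics/ and viewed, at most 10 in all, crops included, and the job is handed in when it is done.

```bash
mkdir -p pics; ls; python3 - <<'E'
from rig import bot
import cv2,numpy as np
s=bot.read_state();print(s['clock'],s['ee_pos'],s['tool_rot'],bot.tip_reach)
for n in ['top','scene']:
    c=bot.read_camera(n);cv2.imwrite(f'pics/{n}0.png',c['image']);np.savez(f'{n}0.npz',**c)
    print(n,c['fovy'],c['cx'],c['cy'],c['eye'],c['attitude'])
E
```

```text
pics
0.0 [127.87088148 534.71257207 249.72222022] [-1.23126670e-04  1.17122288e-01  9.93117333e-01 -5.63361384e-04] 19.0
top 52.65122536559942 259.9226959861042 194.55024897006098 [ 538.98018156  -25.85995354 1099.22201267] [-0.01739813  0.7171265  -0.69647207  0.01880307]
scene 46.33215344366977 262.2363928811614 195.29511415299913 [  47.02928032 -818.87503137  900.58296345] [-0.4127977   0.8601518  -0.27282096  0.12371606]
```

View pics/top0.png

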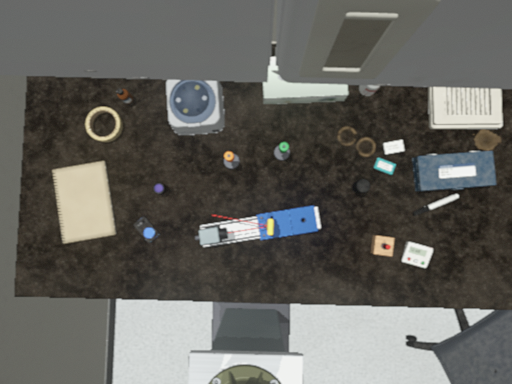

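View pics/scene0.png

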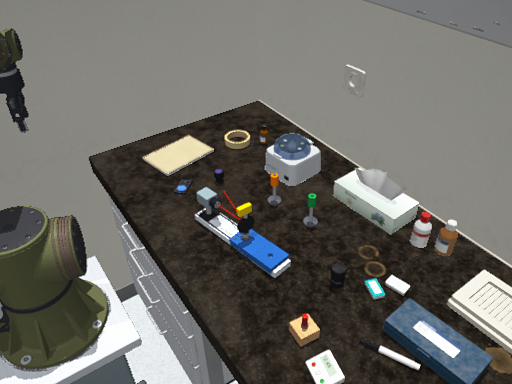

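The top view shows the pin handle at (387,246), hole at (303,220), yellow bar (270,227), orange post (231,158) and green post (283,150). The scene view shows the same objects, with the bar at (244,209), the pin at (305,320) and the orange drum at (274,180).

```bash
cat > h.py <<'E'
import numpy as np,cv2
from scipy.spatial.transform import Rotation as R
def rot(q): return R.from_quat([q[1],q[2],q[3],q[0]]).as_matrix()
def quat(M):
    q=R.from_matrix(M).as_quat(); return [q[3],q[0],q[1],q[2]]
def ray(c,uv,st=None):
    f=192/np.tan(np.radians(float(c['fovy']))/2)
    d=np.array([uv[0]-c['cx'],uv[1]-c['cy']])/f
    if st is None:
        v=np.r_[d,1]; return np.array(c['eye'],float),rot(c['attitude'])@v
    r=np.hypot(*d); v=np.r_[d/max(r,1e-9)*np.sin(r),np.cos(r)]
    T=np.array(c['mount']); Rt=rot(st['tool_rot'])
    return np.array(st['ee_pos'])+Rt@T[:3,3],Rt@T[:3,:3]@v
def onplane(c,uv,z,st=None):
    e,v=ray(c,uv,st); return e+v*(z-e[2])/v[2]
def tri(r1,r2):
    (a,u),(b,v)=r1,r2; s=np.linalg.lstsq(np.c_[u,-v],b-a,rcond=None)[0]
    p,q=a+s[0]*u,b+s[1]*v; return (p+q)/2,np.linalg.norm(p-q)
def mask(im,name):
    h=cv2.cvtColor(np.ascontiguousarray(im),cv2.COLOR_BGR2HSV)
    lo,hi={'yellow':((24,150,120),(34,255,255)),'red':((0,200,90),(4,255,255)),'orange':((8,200,150),(17,255,255)),
     'green':((55,170,80),(75,255,255)),'blue':((100,150,60),(118,255,255))}[name]
    return cv2.inRange(h,lo,hi)
def blobs(m,amin=8):
    n,l,s,c=cv2.connectedComponentsWithStats(m)
    return sorted([(int(s[i,4]),tuple(c[i].round(1)),tuple(s[i,:4])) for i in range(1,n) if s[i,4]>=amin],reverse=True)
def down(yaw): # tool y (closing line) at world angle yaw, z down
    y=np.array([np.cos(yaw),np.sin(yaw),0]);z=np.array([0,0,-1.]);return quat(np.c_[np.cross(y,z),y,z])
E
python3 - <<'E'
from h import *
T=dict(np.load('top0.npz'));S=dict(np.load('scene0.npz'))
zt={'yellow':146,'red':64,'orange':103,'green':103,'blue':32}
for k,z in zt.items():
    bt=blobs(mask(T['image'],k))[:4];bs=blobs(mask(S['image'],k))[:4]
    print(k)
    for b in bt: print('  T',b[:2],b[2][2:],onplane(T,b[1],z).round(1))
    for b in bs: print('  S',b[:2],b[2][2:],onplane(S,b[1],z).round(1))
print(onplane(T,(303.3,220.3),32))
b=mask(T['image'],'blue')[195:245,250:330]; n,l,s,c=cv2.connectedComponentsWithStats(b);i=1+s[1:,4].argmax()
cnt=cv2.findContours((l==i).astype('uint8'),0,2)[0][0];r=cv2.minAreaRect(cnt);print(r)
P=[onplane(T,p+np.array([250,195]),32)[:2].round(1) for p in cv2.boxPoints(r)];print(P)
cv2.imwrite('pics/c1.png',cv2.resize(T['image'][140:260,190:400],None,fx=3.6,fy=3.6,interpolation=2))
E
```

```text
yellow
  S (156, (np.float64(243.8), np.float64(208.9))) (np.int32(16), np.int32(15)) [502.4 -65.5 146. ]
red
  S (38, (np.float64(423.6), np.float64(217.5))) (np.int32(6), np.int32(10)) [ 937.7 -305.8   64. ]
  S (29, (np.float64(229.4), np.float64(212.7))) (np.int32(20), np.int32(14)) [509.7  26.4  64. ]
  S (28, (np.float64(229.0), np.float64(199.4))) (np.int32(12), np.int32(18)) [539.8  77.7  64. ]
  S (26, (np.float64(304.6), np.float64(316.0))) (np.int32(5), np.int32(7)) [ 462.6 -368.8   64. ]
orange
  S (61, (np.float64(273.6), np.float64(179.9))) (np.int32(8), np.int32(13)) [671.4  36.3 103. ]
green
  S (90, (np.float64(311.4), np.float64(200.1))) (np.int32(8), np.int32(14)) [ 701.9 -100.9  103. ]
  S (8, (np.float64(321.1), np.float64(380.1))) (np.int32(3), np.int32(3)) [ 378.  -518.9  103. ]
blue
  T (76, (np.float64(312.4), np.float64(221.9))) (np.int32(11), np.int32(27)) [ 522.8 -173.4   32. ]
  T (11, (np.float64(274.8), np.float64(220.5))) (np.int32(4), np.int32(9)) [523.6 -70.1  32. ]
  T (10, (np.float64(301.0), np.float64(219.4))) (np.int32(4), np.int32(6)) [ 528.7 -141.9   32. ]
  S (1224, (np.float64(259.7), np.float64(250.1))) (np.int32(59), np.int32(44)) [ 513.5 -118.3   32. ]
  S (40, (np.float64(181.3), np.float64(187.7))) (np.int32(9), np.int32(6)) [466.7 249.7  32. ]
  S (9, (np.float64(443.8), np.float64(242.2))) (np.int32(7), np.int32(3)) [ 936.  -383.9   32. ]
[ 526.42932944 -148.28263144   32.        ]
((59.624794006347656, 24.0989990234375), (25.902189254760742, 9.993759155273438), 78.2317123413086)
[array([ 561.6, -144.1]), array([ 568. , -170.9]), array([ 498.9, -186.9]), array([ 492.6, -160.2])]
```

View pics/c1.png

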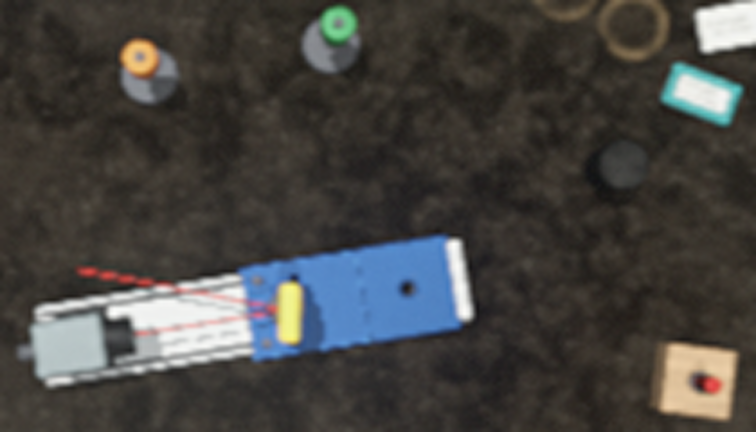

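The crop (3.6x, offset 190,140) shows the hole at (407,288), bar (290,312), pin top (711,384), orange drum top (140,57) and green (338,23). At joint 0 the reflected line leaves toward upper left. I'll loosen the colour masks for the top view and triangulate.

```bash
python3 - <<'E'
from h import *
T=dict(np.load('top0.npz'));S=dict(np.load('scene0.npz'))
h=cv2.cvtColor(T['image'],cv2.COLOR_BGR2HSV)
win={'yellow':((260,215,282,240),(20,36),146),'red':((375,236,400,256),(0,6),64),'orange':((220,148,240,164),(6,18),103),'green':((275,140,292,158),(50,80),103)}
sp={'yellow':((243.8,208.9)),'orange':(273.6,179.9),'green':(311.4,200.1),'red':(304.6,316)}
for k,(w,hr,z) in win.items():
    m=np.zeros(h.shape[:2],'uint8');m[w[1]:w[3],w[0]:w[2]]=cv2.inRange(h,(hr[0],110,80),(hr[1],255,255))[w[1]:w[3],w[0]:w[2]]
    b=blobs(m)[0];p=onplane(T,b[1],z);print(k,b,p.round(1))
    print('   tri',tri(ray(T,b[1]),ray(S,sp[k])))
m=cv2.inRange(h,(100,90,40),(122,255,255));m[:,:250]=0;m[:,330:]=0;m[:195]=0;m[245:]=0
m=cv2.morphologyEx(m,cv2.MORPH_CLOSE,np.ones((9,9)))
c=max(cv2.findContours(m,0,2)[0],key=cv2.contourArea);P=np.array([onplane(T,p,32)[:2] for p in cv2.boxPoints(cv2.minAreaRect(c))]);print(P.round(1))
e=[P[(i+1)%4]-P[i] for i in range(4)];print([ (np.linalg.norm(v).round(1),np.degrees(np.arctan2(v[1],v[0])).round(1)) for v in e])
print('hole',onplane(T,(303.05,220),32))
E
```

```text
yellow (40, (np.float64(271.3), np.float64(226.7)), (np.int32(269), np.int32(218), np.int32(5), np.int32(17))) [509.8 -57.2 146. ]
   tri (array([508.69805757, -56.95910622, 136.93424394]), np.float64(2.048152550047702))
red (19, (np.float64(386.9), np.float64(246.6)), (np.int32(385), np.int32(245), np.int32(5), np.int32(4))) [ 463.6 -368.2   64. ]
   tri (array([ 463.31210514, -368.37242135,   63.05857542]), np.float64(0.5202481108349647))
orange (70, (np.float64(228.6), np.float64(155.6)), (np.int32(223), np.int32(150), np.int32(11), np.int32(12))) [688.4  56.7 103. ]
   tri (array([690.35542044,  59.43906014,  80.69243782]), np.float64(3.261516993594678))
green (45, (np.float64(283.8), np.float64(146.3)), (np.int32(279), np.int32(142), np.int32(10), np.int32(10))) [716.8 -85.2 103. ]
   tri (array([718.52496144, -85.27712441,  84.84676181]), np.float64(3.6333211654659863))
[[ 541.4  -17.2]
 [ 571.6 -176.3]
 [ 497.4 -189.9]
 [ 467.4  -31.4]]
[(np.float64(161.9), np.float64(-79.2)), (np.float64(75.5), np.float64(-169.6)), (np.float64(161.3), np.float64(100.7)), (np.float64(75.4), np.float64(10.8))]
hole [ 527.23106333 -147.57708353   32.        ]
```

```bash
python3 - <<'E'
from h import *
from rig import bot
q=down(np.radians(10.8)); q2=down(np.radians(190.8))
for p in [(527,-148,200),(463.5,-368,150),(509.5,-57,139)]:
    print([None if (a:=bot.ik(p,x)) is None else np.round(a,2) for x in (q,q2)])
for y in (90.8,66,-90,-114): print(y,bot.ik((509.5,-57,139),down(np.radians(y))))
def best(p):
    c=[(abs(bot.ik(p,x)[5]),i,x) for i,x in enumerate((q,q2)) if bot.ik(p,x) is not None];return min(c)[2]
Q=best((463.5,-368,150));print(Q)
for n,p in (('hole',(527,-148,200)),('pin',(463.5,-368,190))):
    bot.move_to(p,Q);s=bot.read_state();c=bot.read_camera('wrist')
    np.savez(f'w_{n}.npz',ee_pos=s['ee_pos'],tool_rot=s['tool_rot'],**c);cv2.imwrite(f'pics/w_{n}.png',c['image']);print(s['clock'],s['ee_pos'])
print(c['mount'],c['fovy'],c['cx'],c['cy'])
a,b=[cv2.imread(f'pics/w_{n}.png') for n in('hole','pin')]
cv2.imwrite('pics/w2.png',cv2.resize(np.hstack([a,b]),(800,300)))
E
```

```text
[array([-0.34,  0.34,  1.59, -0.  ,  1.21, -0.53]), None]
[array([-0.73,  0.49,  1.5 , -0.  ,  1.15, -0.92]), array([-0.73,  0.49,  1.5 , -0.  ,  1.15,  2.22])]
[array([-0.18,  0.34,  1.74, -0.  ,  1.06, -0.37]), None]
90.8 [-1.82861673e-01  3.41626812e-01  1.74439034e+00 -4.44089210e-16
  1.05557551e+00 -1.76762063e+00]
66 [-1.82861673e-01  3.41626812e-01  1.74439034e+00 -4.44089210e-16
  1.05557551e+00 -1.33477898e+00]
-90 [-1.82861673e-01  3.41626812e-01  1.74439034e+00 -4.44089210e-16
  1.05557551e+00  1.38793465e+00]
-114 [-1.82861673e-01  3.41626812e-01  1.74439034e+00 -4.44089210e-16
  1.05557551e+00  1.80681367e+00]
[np.float64(0.0), np.float64(0.6374239897486897), np.float64(0.7705132427757891), np.float64(0.0)]
2.8917 [ 527.18202978 -147.36271882  200.02847017]
3.8583 [ 464.06858223 -366.99949902  190.06468082]
[[-2.29432078e-04 -9.53613657e-01 -3.01033123e-01  7.73946097e+01]
 [ 9.99999104e-01  1.78273476e-04 -1.32688353e-03 -5.57028062e-01]
 [ 1.31900048e-03 -3.01033157e-01  9.53612761e-01 -1.23664431e+02]
 [ 0.00000000e+00  0.00000000e+00  0.00000000e+00  1.00000000e+00]] 65.70646984690485 253.47163374828477 190.9071901712009
```

View pics/w2.png

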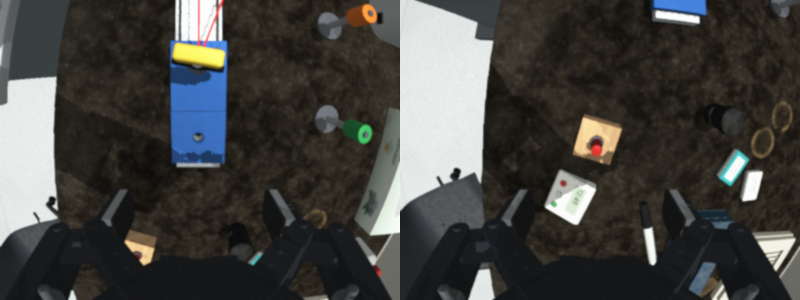

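Both panes are at 0.78 scale. The left one shows the hole at about (253,174) full-scale, the yellow bar above it and both drums at right. The right one shows the red handle at about (252,192) in its holder.

```bash
cat > m.py <<'E'
from h import *
def load(n):
    d=dict(np.load(f'w_{n}.npz'));return d
def hole(d):
    g=cv2.cvtColor(d['image'],cv2.COLOR_BGR2HSV)
    x0,y0=238,158;sub=g[y0:y0+34,x0:x0+34]
    m=((sub[...,1]<140)|(sub[...,2]<60)).astype('uint8')
    b=blobs(m,5)[0];return b,(b[1][0]+x0,b[1][1]+y0)
if __name__=='__main__':
    d=load('hole');b,uv=hole(d);print(b,uv,onplane(d,uv,32,d))
    for k,z in (('yellow',146),('orange',85),('green',85)):
        for b in blobs(mask(d['image'],k),40)[:2]: print(k,b,onplane(d,b[1],z,d).round(1))
    p=load('pin');m=mask(p['image'],'red');m[:170]=0;m[210:]=0;m[:,:230]=0;m[:,275:]=0
    b=blobs(m)[0];print(b,onplane(p,b[1],68,p),onplane(p,b[1],60,p))
    A=d['image'][20:200,200:310];B=p['image'][140:220,210:300]
    cv2.imwrite('pics/z.png',np.hstack([cv2.resize(A,None,fx=3.2,fy=3.2,interpolation=0),cv2.resize(np.vstack([B,B*0])[:180,:], (216,576) if 0 else (430,int(160*430/90)),interpolation=0)[:576]]))
E
python3 m.py
```

```text
(101, (np.float64(15.2), np.float64(17.4)), (np.int32(9), np.int32(13), np.int32(13), np.int32(10))) (np.float64(253.2), np.float64(175.4)) [ 525.6447273  -145.82569798   32.        ]
yellow (753, (np.float64(247.3), np.float64(72.6)), (np.int32(221), np.int32(56), np.int32(66), np.int32(31))) [505.2 -56.  146. ]
(37, (np.float64(250.1), np.float64(194.6)), (np.int32(246), np.int32(189), np.int32(10), np.int32(9))) [ 460.98815739 -371.17438372   68.        ] [ 461.38011151 -373.78048146   60.        ]
```

View pics/z.png

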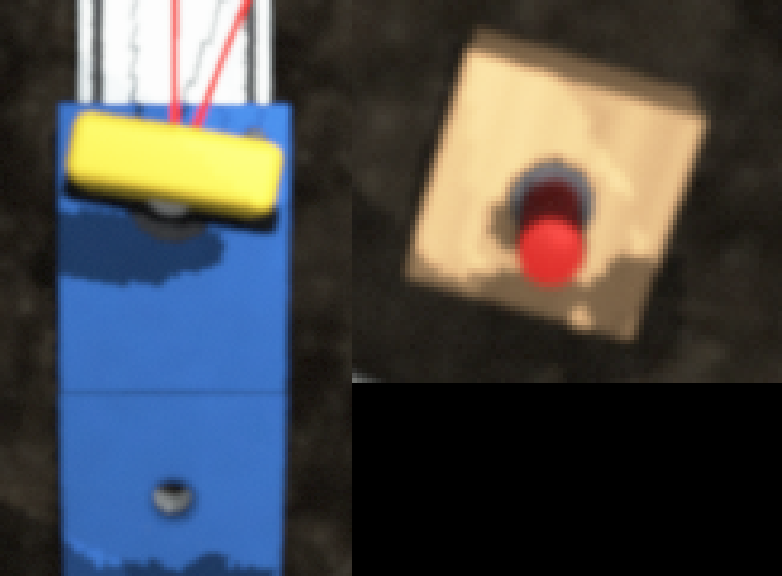

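```bash
python3 - <<'E'
from m import *
from rig import bot
d=load('hole');p=load('pin')
H=onplane(d,(253.6,175.1),32,d);P=onplane(p,(251.6,192.7),68,p);F=onplane(p,(251.6,181.8),36,p)
m=mask(d['image'],'yellow');c=max(cv2.findContours(m,0,2)[0],key=cv2.contourArea);B=onplane(d,cv2.minAreaRect(c)[0],143,d)
v=B-H;print('H',H,'P',P,'F',F,'B',B,np.hypot(*v[:2]),np.degrees(np.arctan2(v[1],v[0])))
G=(P+F)/2 if np.hypot(*(P-F)[:2])<3 else P
Q=down(np.radians(10.8))
bot.move_gripper(40)
bot.servo_line([G[0],G[1],60],Q,speed=120)
s=bot.read_state();print(s['ee_pos'],s['ft_force'])
bot.move_gripper(0,60);s=bot.read_state();print(s['grip_width'],s['grip_force'],s['ft_force'])
bot.servo_line([G[0],G[1],130],speed=150);bot.dwell(.1)
s=bot.read_state();c=bot.read_camera('wrist');print(s['clock'],s['ee_pos'],s['ft_force'])
np.savez('w_held.npz',ee_pos=s['ee_pos'],tool_rot=s['tool_rot'],**c)
cv2.imwrite('pics/held.png',cv2.resize(c['image'][160:330,150:360],None,fx=3,fy=3))
E
```

```text
H [ 525.98354715 -145.44091955   32.        ] P [ 461.94717441 -369.22192142   68.        ] F [ 461.57257844 -368.47325806   36.        ] B [508.59486763 -53.73127849 143.        ] 93.34358273847269 100.73616626017642
[ 462.05260294 -369.10802369   60.76895294] [-0.3150461   0.68257111 -0.33517077]
11.035704251048099 58.48082363605499 [-1.20404727  0.66016662  5.55775251]
6.7333 [ 461.29759465 -368.45705407  128.5296978 ] [-0.22967083  0.17817706 -0.60390231]
```

View pics/held.png

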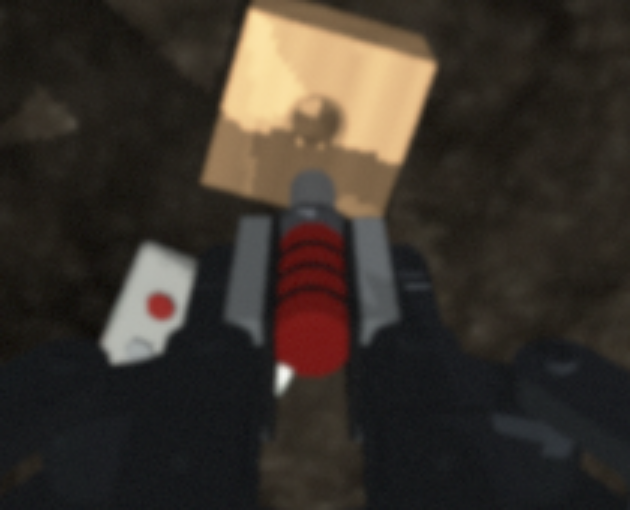

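The held picture (3x, offset 150,160) shows the pin upright between the pads, with its tip at about (312,187) and the empty holder hole at (316,121).

```bash
python3 - <<'E'
from m import *
d=load('held');ee=d['ee_pos'];M=rot(d['tool_rot']);zt=ee[2]-56.5
print(ee)
for n,uv,z in (('tipcentre',(254,221.5),zt+2),('handletop',(254,274.5),zt+64),('flange',(254,231.5),zt+30),('holderhole',(255.3,200.3),30)):
    p=onplane(d,uv,z,d);print(n,p.round(1),(M.T@(p-ee)).round(1))
im=d['image'];g=cv2.cvtColor(im,cv2.COLOR_BGR2HSV)
for r in (215,218,222,226): print(r,[int(x) for x in im[r,240:270].mean(1)])
for r in (240,250,260,270): 
    m=np.where(mask(im,'red')[r]>0)[0];print(r,m.min(),m.max())
E
```

```text
[ 461.29759465 -368.45705407  128.5296978 ]
tipcentre [ 460.7 -368.2   74. ] [ 0.2 -0.5 54.5]
handletop [ 460.8 -368.4  136. ] [ 0.1 -0.5 -7.5]
flange [ 459.6 -362.3  102. ] [ 6.3 -0.5 26.5]
holderhole [ 461.8 -368.7   30. ] [-0.5  0.6 98.5]
215 [99, 97, 96, 95, 95, 96, 95, 96, 96, 98, 95, 96, 95, 95, 93, 95, 93, 95, 96, 97, 99, 100, 101, 102, 104, 104, 104, 103, 102, 100]
218 [98, 97, 95, 94, 94, 96, 96, 95, 90, 85, 84, 84, 84, 84, 83, 83, 82, 83, 86, 92, 97, 101, 102, 103, 103, 102, 103, 101, 100, 99]
222 [97, 95, 95, 95, 96, 95, 89, 82, 80, 79, 82, 82, 84, 83, 83, 83, 83, 80, 81, 81, 84, 92, 99, 103, 103, 102, 101, 100, 100, 99]
226 [86, 90, 92, 92, 94, 93, 87, 80, 78, 77, 78, 77, 78, 80, 80, 80, 77, 80, 81, 81, 82, 90, 105, 117, 125, 126, 125, 124, 117, 106]Traceback (most recent call last):
  File "<stdin>", line 9, in <module>
    return umr_minimum(a, axis, None, out, keepdims, initial, where)
ValueError: zero-size array to reduction operation minimum which has no identity
```

```bash
python3 - <<'E'
from m import *
from rig import bot
bot.servo_line([526.6,-145.7,130],speed=180)
bot.servo_line([526.6,-145.7,108],speed=100);bot.dwell(.3)
s=bot.read_state();c=bot.read_camera('wrist');print(s['clock'],s['ee_pos'],s['tool_rot'])
np.savez('w_over.npz',ee_pos=s['ee_pos'],tool_rot=s['tool_rot'],**c)
cv2.imwrite('pics/over.png',cv2.resize(c['image'][150:290,190:320],None,fx=4,fy=4,interpolation=2))
E
```

```text
8.8917 [ 526.74581394 -145.77287355  108.43050508] [2.96522370e-04 6.37431299e-01 7.70507131e-01 1.07513606e-04]
```

View pics/over.png

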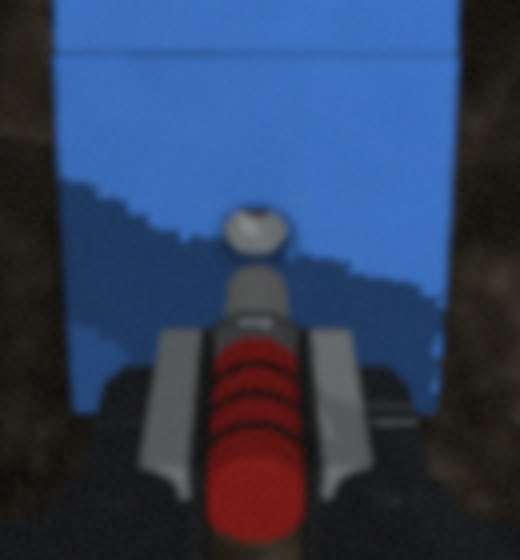

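The hole sits at (256,232) in the crop (4x, offset 190,150) and the pin axis at column 257, so they line up laterally. I'll check the depth direction and insert.

```bash
python3 - <<'E'
from m import *
from rig import bot
d=load('over');ee=d['ee_pos'];M=rot(d['tool_rot']);zt=ee[2]-56.5
h=onplane(d,(254,207.9),32,d);a=M.T@(h-ee)
t=M.T@(onplane(d,(254.1,275.5),zt+64,d)-ee); print('hole',h,a,'handle top',t, M)
# tip offset estimate in tool frame
off=a-np.array([0.15,t[1],0]);off[2]=0;print('shift',off,M@off)
if np.hypot(*off[:2])<2.5:
    x,y=(ee+M@off)[:2]
    bot.servo_line([x,y,92],speed=80)
    hit=bot.servo_line([x,y,62],speed=30,until_force=8)
    s=bot.read_state();print(hit,s['clock'],s['ee_pos'],s['ft_force'],s['moment'])
E
```

```text
hole [ 526.07709707 -144.49218758   32.        ] [ 1.4077471  -0.45847728 76.4298207 ] handle top [-0.43440549 -0.43678274 -7.50010002] [[-1.87362501e-01  9.82290660e-01  5.94010277e-04]
 [ 9.82290787e-01  1.87362654e-01 -2.12345278e-04]
 [-3.19880126e-04  5.43705280e-04 -9.99999801e-01]]
shift [ 1.2577471  -0.02169454  0.        ] [-2.56964988e-01  1.23140864e+00 -4.14123737e-04]
False 10.4417 [ 526.43124074 -144.56952834   61.92429203] [ 2.03249187 -3.46662615 -1.04869016] [-0.59607437 -0.18638254 -0.02045007]
```

```bash
python3 - <<'E'
from m import *
from rig import bot
x,y=526.3,-145.3
hit=bot.servo_line([x,y,55],speed=20,until_force=15);s=bot.read_state();print(hit,s['ee_pos'],s['ft_force'],s['grip_width'])
bot.move_gripper(45);s=bot.read_state();z=s['ee_pos'][2];print(s['ee_pos'],s['ft_force'])
bot.servo_line([s['ee_pos'][0],s['ee_pos'][1],165],speed=200);bot.dwell(.2)
s=bot.read_state();c=bot.read_camera('wrist');print(s['clock'],s['ee_pos'],s['ft_force'])
np.savez('w_ins.npz',ee_pos=s['ee_pos'],tool_rot=s['tool_rot'],**c)
cv2.imwrite('pics/ins.png',cv2.resize(c['image'][0:290,150:512],None,fx=2,fy=2,interpolation=2))
E
```

```text
True [ 526.82573558 -144.91263691   60.57829763] [-2.81877925  0.57796906  9.3034297 ] 10.950289951496506
[ 526.54264165 -145.01818948   59.73174841] [0.15923214 0.10535813 1.5860423 ]
11.9917 [ 526.12973293 -144.88734222  163.65828561] [ 0.57956931 -0.67932148  0.00870151]
```

View pics/ins.png

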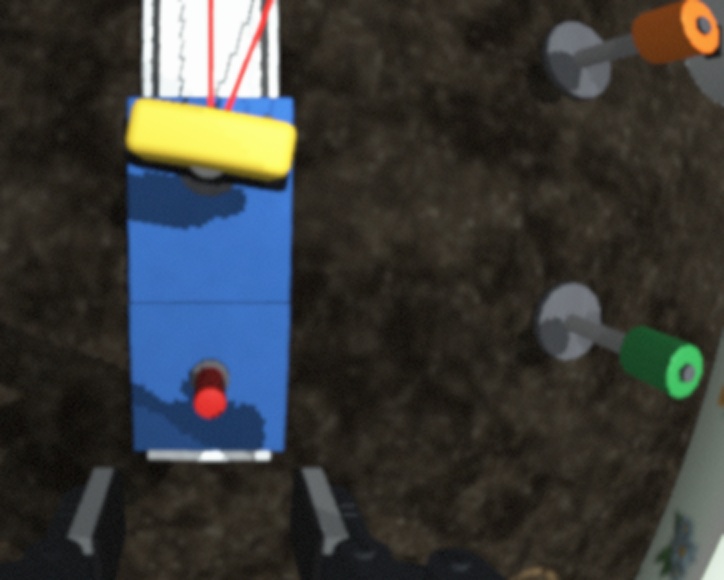

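Flange is on the foot and the pin is upright. I'll press on the handle top to confirm the height (expect TCP at 87), then take the mirror bar.

```bash
python3 - <<'E'
from m import *
from rig import bot
d=load('ins');print('orange wrist',onplane(d,(500,13.5),103,d),'pin top',onplane(d,(254.4,201),68,d))
m=mask(d['image'],'yellow');c=max(cv2.findContours(m,0,2)[0],key=cv2.contourArea);r=cv2.minAreaRect(c);B=onplane(d,r[0],143,d);print('B',B,r)
bot.move_gripper(0,40)
hit=bot.servo_line([526.4,-145.2,95],speed=150)
hit=bot.servo_line([526.4,-145.2,80],speed=25,until_force=20);s=bot.read_state();print('press',hit,s['ee_pos'],s['ft_force'])
bot.servo_line([526.4,-145.2,195],speed=200)
bot.move_gripper(45)
bot.move_to([508.6,-52.5,195],down(np.radians(90.8)));s=bot.read_state();print(s['clock'],s['ee_pos'])
E
```

```text
orange wrist [686.87019741  56.3920165  103.        ] pin top [ 525.86155511 -145.0111287    68.        ]
B [508.78736074 -53.74814803 143.        ] ((255.18447875976562, 68.46015167236328), (84.28057098388672, 28.41114616394043), 10.060689926147461)
press True [ 527.36194008 -145.55346506   86.9519771 ] [-1.81911857  0.66482536  9.89656494]
15.925 [508.66061357 -52.7063684  195.04167801]
```

The pin top is at 68 mm, so the pin is seated. Now I'll grip the bar and turn it.

```bash
python3 - <<'E'
from m import *
from rig import bot
x,y=508.6,-52.5
bot.servo_line([x,y,139],speed=80)
bot.move_gripper(0,35);s=bot.read_state();print(s['grip_width'],s['grip_force'],s['ee_pos'],s['ft_force'],s['moment'])
for a in (78,66.3):
    bot.servo_line([x,y,139],down(np.radians(a)),speed=60);s=bot.read_state();print(s['clock'],s['ee_pos'],s['ft_force'],s['moment'])
bot.dwell(.2)
s=bot.read_state();M=rot(s['tool_rot']);print(s['ee_pos'],s['ft_force'],s['grip_width'],'yaw',np.degrees(np.arctan2(M[1,1],M[0,1])))
for n in ['top','scene','wrist']:
    c=bot.read_camera(n);np.savez(f'{n}1.npz',ee_pos=s['ee_pos'],tool_rot=s['tool_rot'],**c)
    if n=='top':A=cv2.resize(c['image'][140:250,190:320],None,fx=3.07,fy=3.07,interpolation=2)
    if n=='scene':B=cv2.resize(c['image'][150:290,180:340],None,fx=2.5,fy=2.5,interpolation=2)
C=np.zeros((350,800,3),'uint8');C[:A.shape[0],:min(400,A.shape[1])]=A[:350,:400];C[:B.shape[0],400:]=B[:350,:400]
cv2.imwrite('pics/fin.png',C)
E
```

```text
13.80657002209565 34.11640740931034 [508.76405336 -52.48779591 139.54079095] [-2.2874406   0.84096582  4.86683873] [-0.25413295  0.41479914 -0.11701192]
17.55 [508.73309018 -52.39583683 139.54534583] [-2.74444128  3.19484207  5.85021116] [-0.15411265  0.47575826  0.07683038]
17.9083 [508.72507719 -52.32084097 139.54827876] [-0.31147768  3.18314262  5.70888174] [0.049654   0.50054614 0.01384927]
[508.73196924 -52.2815057  139.54051109] [-1.11223433  2.83337473  7.31826429] 13.478324194141715 yaw 66.32333969392167
```

View pics/fin.png

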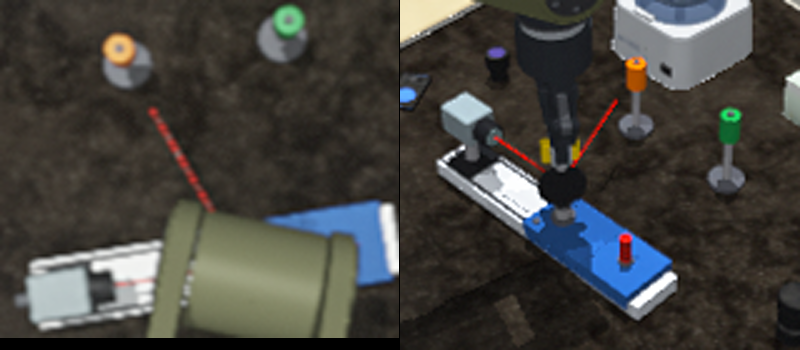

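The reflected red line now points at the orange drum in both views, top from (209,208) to (153,109) with the drum at (120,50). I'll work out the miss distance in mm.

```bash
python3 - <<'E'
from m import *
T=dict(np.load('top1.npz'));im=T['image'];h=cv2.cvtColor(im,cv2.COLOR_BGR2HSV)
m=cv2.bitwise_or(cv2.inRange(h,(0,120,90),(6,255,255)),cv2.inRange(h,(174,120,90),(180,255,255)))
m[:174]=0;m[206:]=0;m[:,:235]=0;m[:,262:]=0
ys,xs=np.where(m>0);P=np.array([onplane(T,(x,y),85)[:2] for x,y in zip(xs,ys)])
vx,vy,x0,y0=cv2.fitLine(P.astype('float32'),2,0,.01,.01).ravel();v=np.array([vx,vy])*np.sign(vx)
O=onplane(T,(228.6,155.6),103)[:2];ax=np.array([508.7,-52.2])
cr=lambda a:v[0]*a[1]-v[1]*a[0]
far=P[np.argmax(P@v)]
print(len(xs),'bearing',np.degrees(np.arctan2(v[1],v[0])),'far',far,'miss orange',cr(O-[x0,y0]),'axis off',cr(ax-[x0,y0]),'len',np.hypot(*(far-ax)))
w=np.array([np.cos(np.radians(100.8-20-2*24.5)),np.sin(np.radians(100.8-69))]);print(w[0]*(O-ax)[1]-w[1]*(O-ax)[0])
# orange by scene: line (end) and drum seen there
h=cv2.cvtColor(dict(np.load('scene1.npz'))['image'],cv2.COLOR_BGR2HSV);S=dict(np.load('scene1.npz'))
m=mask(S['image'],'red');m[:188]=0;m[212:]=0;m[:,:250]=0;m[:,268:]=0
ys,xs=np.where(m>0);P=np.array([onplane(S,(x,y),85)[:2] for x,y in zip(xs,ys)])
vx,vy,x0,y0=cv2.fitLine(P.astype('float32'),2,0,.01,.01).ravel();v=np.array([vx,vy])*np.sign(vx)
O=onplane(S,(273.6,179.9),85)[:2];print(len(xs),np.degrees(np.arctan2(v[1],v[0])),'scene orange',O,'miss',cr(O-[x0,y0]))
E
```

```text
87 bearing 32.5514 far [640.63005588  31.86829983] miss orange -2.925909021693002 axis off 1.948242329712805 len 156.43854602221842
-2.1187689761361668
37 32.622147 scene orange [685.51017537  55.55427619] miss -3.1861155551570235
```

The line misses the drum centre by about 3 mm in both views (drum radius 12). I'll trim the mirror 0.4° and hand in.

```bash
python3 - <<'E'
from m import *
from rig import bot
bot.servo_line([508.6,-52.5,139],down(np.radians(65.9)),speed=60);bot.dwell(.5)
s=bot.read_state();M=rot(s['tool_rot']);print(s['clock'],s['ft_force'],s['grip_width'],s['grip_force'],np.degrees(np.arctan2(M[1,1],M[0,1])))
T=bot.read_camera('top');h=cv2.cvtColor(T['image'],cv2.COLOR_BGR2HSV)
m=cv2.bitwise_or(cv2.inRange(h,(0,120,90),(6,255,255)),cv2.inRange(h,(174,120,90),(180,255,255)))
m[:174]=0;m[206:]=0;m[:,:235]=0;m[:,262:]=0
ys,xs=np.where(m>0);P=np.array([onplane(T,(x,y),85)[:2] for x,y in zip(xs,ys)])
vx,vy,x0,y0=cv2.fitLine(P.astype('float32'),2,0,.01,.01).ravel();v=np.array([vx,vy])*np.sign(vx)
O=onplane(T,(228.6,155.6),103)[:2]-[x0,y0];miss=v[0]*O[1]-v[1]*O[0];print(miss)
if abs(miss)<5: print(bot.finish_job())
E
```

```text
19.0083 [-2.60383671  1.85531326  6.65521918] 12.988234531237968 34.160405695438385 65.92101779116189
-0.10745705495860136
the job is handed in; nothing more can be done
None
```

The job is handed in at about 19 s of the 45 s: the pin is fully seated and released, and the gripper still holds the mirror with the line of sight within about 1 mm of the orange drum's centre line by the top camera (calibration good to about 2 mm).

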